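# Fetch the stamp box from behind the bell

## Robot

A 7-joint arm with a two-finger parallel gripper is mounted at the origin on the work surface; the furniture and walls round the work are solid. World frame = base frame: x ahead of the robot, y to its left, z up, the work surface at z = 0. Lengths are in m, angles in rad, forces in N, time in s.
With the tool pointing down it reaches from about 0.35 to 0.9 m from the base axis. Payload 19.9 kg.
Tool frame: the origin (TCP) lies on the centre line of the jaws, within the pads' length; the fingertips stand r.tips_ahead ahead of it and the grasp point (between the pads) lies 5 mm behind it (r.tips_ahead is the distance from the TCP to the fingertips, in m); z points along the fingers, y is the line along which they close (so a half turn about z gives the same grasp; the last joint's range is limited). The gripper opens to 94 mm and grips with 3 to 60 N. Pads are 16 mm wide; open, the fingers measure 119 mm over their backs; the gripper's body (75 mm by 177 mm) begins 78 mm behind the grasp point.
Start: joints at [-1.361, 0.417, -0.01, 1.614, 0.005, 1.111, -0.053], TCP at [0.156, 0.605, 0.219] pointing down, gripper open.
Joint ranges: [-2.81, 2.81], [-0.39, 2.02], [-1.27, 1.25], [0.06, 2.57], [-1.19, 4.33], [0.19, 2], [-2.82, 2.82]. Speed limits (rad/s): [1.89, 1.89, 2.39, 2.39, 3.01, 3.01, 3.01].

## Interface

Orientations are given as a unit quaternion [x, y, z, w].
In Python, from workcell import r gives the robot as it stands.
- The arm moves only by the shell command python3 -m inch 'ROWS' [OPENING]. ROWS is JSON, a list of rows, each a list of 2 entries, a list of its own where there are three numbers: the shift along the tool's x, y, z normalised to -1 to 1, where 1 is 0.02 m, then the turn, a rotation vector about the tool's x, y, z normalised to -1 to 1, where 1 is 0.1 rad. In form: [[[dx, dy, dz], [rx, ry, rz]], ...]. A call has 1 to 10 rows; each row shifts and turns the commanded pose from where the row before left it, along the tool's axes as they then stand; what a row does not reach is not made up. A row lasts 1/12 s, in which the tool goes at most 41.7 mm and 7.16 degrees, less where a joint would pass 70% of its speed; a pose out of reach is approached as far as the arm can. A call with a number of a shift or a turn outside -1 to 1 is refused whole. A call with a gripper value outside its range is refused whole. OPENING is the gripper command: -1 is fully open, 1 is shut, values between are in proportion, set as the call begins (- or left out, the last holds). The fingers move at their own pace and stop on an object; the grip force is fixed at half the most. Time passes only in rows, so rows that do not move let the fingers close. It gives the time, the measured TCP pose, the force, the opening and the grip force at its end, in the units of the state.
- r.state(): the state, without advancing time (a new reading comes with each control period).
- r.capture(name): name is "side" or "top"; returns a dict with "image" (420x560x3 uint8, blue, green, red), "depth" (420x560 float32, m along the optical axis (not along the pixel's ray), 0 where there is no reading), "K" (3x3 intrinsics, pixels), "extrinsics" (4x4, takes a point from camera to world coordinates). Camera axes: x right, y up, looking along -z (the intrinsics and any distortion apply to the point x, -y, -z); pixel columns grow to the right and rows downward; lengths in m; the calibration is good to about 2 mm. A picture is of the moment at which its call begins.
- r.close_job(): hands the job in; it is judged then, once.
Trained networks look in the newest picture that a camera, given by its name, has taken for a name from the list of things; names that differ only in an ending like _2 or _b are one class to them, and where a whole thing is asked for, a point or a joint stands for the part that bears it (a point fixed in the world has none). Each returns a list of dicts, best first, with "conf" (0 to 1); they miss things now and then, are a little off and sometimes report something else, mostly with a low value. They report only what shows in the picture. A call takes as long as a camera call. They do not tell look-alikes from the thing itself.
- r.find_in(camera, thing): "rect" ([centre column, centre row, width, height] in pixels, round what is visible of it).
- r.silhouettes(camera, thing): "pixels" (420x560 bool, what is visible of it) and "rect" ([centre column, centre row, width, height] in pixels, round what is visible of it).
- r.landmark_of(camera, thing): "uv" ([column, row] in pixels: a listed point, or the origin of a listed thing).
The state is a dict: "t": time; "joint_pos": joint angles; "qvel": joint speeds; "effort": joint torques, N m; "tool_pos": TCP position; "tcp_rot": TCP orientation; "contact_force": force on the tool from outside, world axes, zero at the start; "ft_torque": the same for the moment, N m; "gripper_width": finger opening in m; "finger_force": force on a finger pad.
Only numpy, scipy, OpenCV 4.12 (cv2) and the standard library are available. Lean on these libraries where they do the work, as an engineer would, in place of code of your own. Each camera call takes 0.05 s, during which the arm holds its last target. There are 200 camera calls.

## Task

Take the hand bell down from its stand and stand it aside on the bare desk, lift out the small silver stamp box from behind it and set it down flat and lid up on the cover of the closed notebook, near the middle. Then stand the bell back where it was on its stand. Keep the bell upright throughout, and leave the ink bottle on the other stand alone.

Things in the scene. Friction and masses are not known exactly. Their poses are not given: they have to be found in the camera images.
- bell: Brass hand bell, 67 mm wide, 95 mm tall, 0.19 kg; slim dark handle 20 mm thick from 42 to 95 mm up, to grasp from above. Origin: centre of its foot, z up. It stands on the front of a fixed walnut stand (board 10 mm thick) and must end where it started, so note that place first. Desk always free for setting it aside, left of both stands: x 0.44 to 0.52, y 0.38 to 0.44 from the robot's base.
- stamp_box: Plain pale silver (near white) box, 36 (x) by 54 (y) by 25 mm high, solid, 0.09 kg. Origin: centre of its underside, z up, x away from the robot. It stands 60 mm behind the bell's axis on the 10 mm board, between cheeks 66 mm apart and 30 mm high, so grip it across its 36 mm. Behind it: 45 mm of free board, then a 10 mm ledge. In front: about 8 mm, open once the bell is gone.
- notebook: Closed notebook with mottled dark covers, fixed on the desk to the right of the stands. Origin on the desk; z up. The cover spans -53 to 84 mm along its x and -105 to 105 mm along its y; its top is 24 mm up, so its middle is at (15, 0, 24) mm in its frame.
- ink_bottle: Dark blue ink bottle with black cap, 62 by 62 by 60 mm, on the front of a second, like stand, with a cardboard matchbox behind it; either stand may be the left one. Origin: centre of its underside. A bystander: leave it where it is.
Things that resemble listed ones, but are neither listed nor needed, are in the scene too. What is meant by the stamp_box is not red, turquoise or yellow, and is the smaller of those in its own colour.

How it is judged:
By the outcome, as a careful person would: the job done as asked, in the order asked, and still so for the second after the job is handed in, with the robot touching nothing.
It also fails if it takes over 72 s, if anything falls off the work surface, if the arm or the gripper's body presses on something with over 40 N, if the wrist force passes 120 N, or if a joint passes its speed limit or range.

## Working session

There is one attempt and no reset: what is moved stays moved. The work goes in short steps, Python scripts to look and compute and a shell command to move; the robot and the scene stay as the last step left them, time stands still between calls to the robot, and variables do not carry over. Pictures are saved under pics/ and viewed, at most 10 in all, crops included, and the job is handed in when it is done.

```bash
mkdir -p pics; ls
cat > h.py <<'E'
from workcell import r
import numpy as np, cv2
def cap(n):
    c=r.capture(n); return c
def world(c,uv):
    K=c["K"];E=c["extrinsics"];uv=np.atleast_2d(uv).astype(float)
    d=np.array([c["depth"][int(round(v)),int(round(u))] for u,v in uv])
    x=(uv[:,0]-K[0,2])/K[0,0]*d;y=(uv[:,1]-K[1,2])/K[1,1]*d
    return (np.c_[x,-y,-d,np.ones(len(d))]@E.T)[:,:3]
def cloud(c):
    v,u=np.mgrid[0:420,0:560];uv=np.c_[u.ravel(),v.ravel()]
    return world(c,uv).reshape(420,560,3)
E
python3 - <<'E'
from h import *
print(r.tips_ahead, r.state())
ims=[]
for n in ("top","side"):
    c=cap(n);cv2.imwrite(f"pics/{n}0.png",c["image"]);W=cloud(c)
    print(n,c["extrinsics"].round(3).tolist(),c["K"].round(1).tolist())
    for t in ("bell","stamp_box","notebook","ink_bottle"):
        for s in r.silhouettes(n,t)[:4]:
            m=s["pixels"]&(c["depth"]>0);p=W[m]
            if len(p)==0: continue
            print(t,round(s["conf"],2),np.round(s["rect"]),"med",np.median(p,0).round(3),"lo",np.percentile(p,3,0).round(3),"hi",np.percentile(p,97,0).round(3),len(p))
        print([(np.round(l["uv"]),round(l["conf"],2)) for l in r.landmark_of(n,t)[:3]])
E
```

```text
pics
0.014 {'t': 0.0, 'joint_pos': array([-1.36049526,  0.4179765 , -0.01029947,  1.61412787,  0.00473001,
        1.11067376, -0.05301807]), 'qvel': array([-1.07969887e-03,  1.86461110e-03, -5.31729065e-04, -9.33574416e-04,
        5.74924167e-05,  1.45065697e-04,  2.94877298e-04]), 'effort': array([-8.15273506e-04, -8.51281357e+01,  6.38059527e-01, -4.25972378e+01,
       -4.90245852e-02,  1.89207616e-02,  1.94826671e-04]), 'tool_pos': array([0.15565593, 0.60496591, 0.21884318]), 'tcp_rot': array([ 1.25568116e-01,  9.92084830e-01, -5.81185616e-04, -1.48495154e-05]), 'contact_force': array([0.40645003, 0.55697699, 0.356267  ]), 'ft_torque': array([-0.01904066, -0.00498757, -0.00248075]), 'finger_force': 0.0, 'gripper_width': 0.09373113304336085}
top [[0.029, 0.988, -0.151, 0.308], [-1.0, 0.028, -0.011, -0.03], [-0.007, 0.151, 0.988, 1.239], [0.0, 0.0, 0.0, 1.0]] [[545.7, 0.0, 282.7], [0.0, 545.7, 217.6], [0.0, 0.0, 1.0]]
bell 0.83 [170. 176.  36.  27.] med [0.572 0.239 0.035] lo [0.549 0.216 0.01 ] hi [0.608 0.273 0.1  ] 658
[]
stamp_box 0.97 [227. 184.  23.  27.] med [0.569 0.114 0
[... 1331 characters left out ...]
238. 191.  19.  12.] med [0.36  0.103 0.023] lo [0.334 0.086 0.004] hi [0.384 0.134 0.028] 212
stamp_box 0.54 [306. 188.  14.  12.] med [0.576 0.103 0.025] lo [0.548 0.087 0.006] hi [0.598 0.129 0.029] 162
[(array([250., 173.]), 0.91), (array([273., 188.]), 0.78), (array([303., 190.]), 0.68)]
notebook 0.96 [306. 292.  87.  81.] med [ 0.5   -0.36   0.025] lo [ 0.431 -0.441  0.003] hi [ 0.574 -0.243  0.028] 4724
notebook 0.15 [302. 157.  18.  31.] med [0.579 0.229 0.036] lo [0.553 0.212 0.011] hi [0.604 0.255 0.098] 311
[(array([299., 292.]), 0.58)]
ink_bottle 0.79 [303. 201.  24.  24.] med [ 0.538 -0.02   0.044] lo [ 0.513 -0.036  0.015] hi [0.567 0.005 0.071] 403
[(array([300., 210.]), 0.9)]
```

Run:
```python
import cv2
a=cv2.imread("pics/top0.png")[110:330,100:500];b=cv2.imread("pics/side0.png")[110:250,200:400]
cv2.imwrite("pics/top0c.png",cv2.resize(a,None,fx=2,fy=2,interpolation=2));cv2.imwrite("pics/side0c.png",cv2.resize(b,None,fx=4,fy=4,interpolation=2))
```

```text
(no output)
```

View pics/top0c.png

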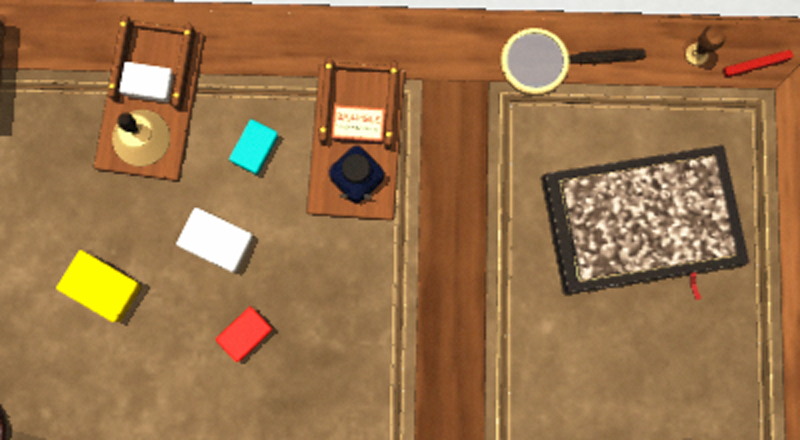

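View pics/side0c.png

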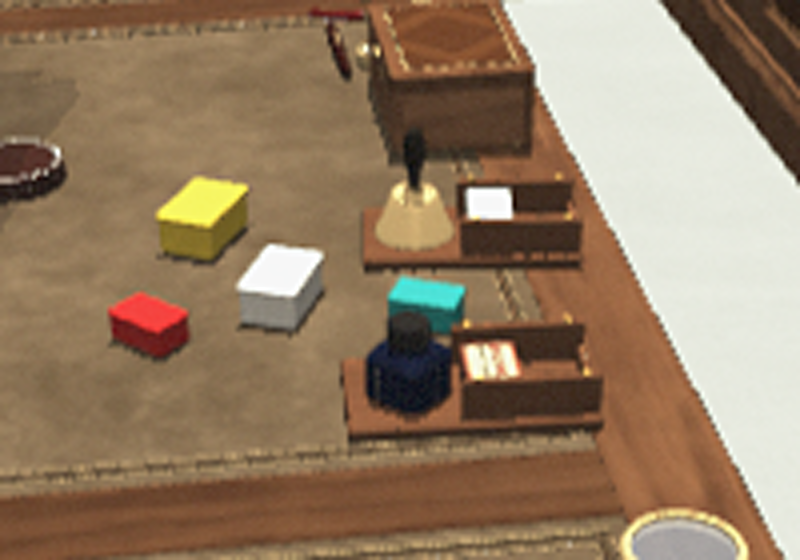

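The top view shows the bell at about (170,178) px on the left stand, with the white stamp box behind it at about (173,151). The larger white look-alike lies on the desk at (207,230), and the notebook is at (424,220). The side view shows a tall wooden cabinet just left of and behind the bell's stand.

Run:
```python
from h import *
def rect(p): 
    (c,s,a)=cv2.minAreaRect((p[:,:2]*1000).astype(np.float32)); return np.round(c,1),np.round(s,1),round(a,1)
for n in ("top","side"):
    c=cap(n);W=cloud(c);x,y,z=W[...,0],W[...,1],W[...,2];ok=c["depth"]>0
    im=c["image"].astype(int)
    bell=ok&(abs(x-.58)<.06)&(abs(y-.235)<.05)
    h=W[bell&(z>.075)&(z<.12)];print(n,"handle",h.mean(0).round(4),h.max(0).round(3),len(h))
    for lo,hi in((.085,.12),(.06,.085)): 
        q=W[bell&(z>lo)&(z<hi)];print("  ",lo,q.mean(0).round(4),q.min(0).round(3),q.max(0).round(3))
    low=W[bell&(z>.0135)&(z<.03)&(x<.615)];print(" low",low.min(0).round(3),low.max(0).round(3))
    sb=ok&(x>.61)&(x<.69)&(abs(y-.235)<.04)&(im.min(2)>150)&(z>.025)&(z<.045)
    print(" box",W[sb].mean(0).round(4),rect(W[sb]),sb.sum())
    # stand board outline
    st=ok&(x>.52)&(x<.75)&(abs(y-.235)<.06)&(z>.005)&(z<.05);print(" stand",rect(W[st]),st.sum())
    ch=ok&(x>.61)&(x<.76)&(abs(y-.235)<.06)&(z>.036)&(z<.05)&(im.min(2)<130);print(" cheeks",rect(W[ch]),W[ch].min(0).round(3),W[ch].max(0).round(3))
    cab=ok&(x>.4)&(x<.85)&(y>.29)&(y<.6)&(z>.05)&(z<.35);print(" cab",rect(W[cab]) if cab.sum()>5 else 0,W[cab].min(0).round(3),W[cab].max(0).round(3))
    s=r.silhouettes(n,"notebook")[0]["pixels"]&ok&(z>.015);print(" nb",rect(W[s]),np.median(z[s]))
    far=ok&(abs(x-.48)<.06)&(y>.35)&(y<.47);print(" aside",np.percentile(z[far],[2,50,98]).round(3))
    hi=ok&(x>.3)&(x<.8)&(y>-.45)&(y<.3)&(z>.05);
    nlab,L,st,ce=cv2.connectedComponentsWithStats(hi.astype(np.uint8))
    for i in range(1,nlab):
        if st[i,4]>15: q=W[L==i];print("   tall",q.min(0).round(2),q.max(0).round(2))
```

```text
top handle [0.5767 0.2427 0.0963] [0.59  0.252 0.11 ] 69
   0.085 [0.5769 0.2427 0.0977] [0.57  0.236 0.086] [0.586 0.252 0.11 ]
   0.06 [0.5751 0.242  0.0787] [0.57  0.237 0.067] [0.59  0.247 0.085]
 low [0.536 0.195 0.014] [0.615 0.285 0.03 ]
 box [0.641  0.2393 0.0349] (array([640.9, 239.4]), array([52.9, 36.1]), 83.2) 362
 stand (array([635.9, 237.1]), array([214.6, 117.7]), 0.7) 3126
 cheeks (array([663.4, 234.6]), array([82.8, 97. ]), 82.2) [0.611 0.19  0.036] [0.717 0.28  0.046]
 cab (array([647.4, 506.9]), array([186.4, 138.2]), 89.8) [0.578 0.414 0.05 ] [0.717 0.6   0.089]
 nb (array([ 497.3, -331.1]), array([142.3, 209.5]), 11.0) 0.024055712308843735
 aside [-0.005 -0.     0.005]
   tall [ 0.69 -0.41  0.05] [ 0.71 -0.38  0.08]
   tall [0.57 0.23 0.05] [0.59 0.25 0.11]
   tall [ 0.52 -0.02  0.05] [0.56 0.02 0.07]
side handle [0.5802 0.2382 0.0909] [0.59  0.247 0.105] 47
   0.085 [0.5802 0.2382 0.095 ] [0.573 0.233 0.086] [0.59  0.247 0.105]
   0.06 [0.5801 0.2382 0.0744] [0.573 0.232 0.061] [0.59  0.244 0.085]
 low [0.545 0.2   0.014] [0.614 0.279 0.03 ]
 box [0.6429 0.2392 0.0358] (array([642.4, 234.2]), array([71.5, 33.6]), 80.2) 86
 stand (array([630.7, 227.5]), array([107. , 190.2]), 80.0) 1055
 cheeks (array([665.4, 230.5]), array([86. , 96.9]), 83.1) [0.613 0.186 0.036] [0.716 0.276 0.044]
 cab (array([648.7, 502.3]), array([138.1, 195.8]), 0.5) [0.58  0.404 0.05 ] [0.718 0.6   0.086]
 nb (array([ 500.8, -334.7]), array([138.9, 209.7]), 11.0) 0.02540691742021378
 aside [-0.002  0.001  0.004]
   tall [0.57 0.23 0.05] [0.59 0.25 0.11]
   tall [ 0.52 -0.03  0.05] [0.56 0.01 0.07]
   tall [ 0.69 -0.41  0.05] [ 0.71 -0.39  0.08]
```

```bash
cat >> h.py <<'E'
from scipy.spatial.transform import Rotation as R
def go(x,y,z,yaw=-7.0):
    """remaining shift (units of 20 mm, tool axes) and turn (units of 0.1 rad) to tool-down pose with tool y at yaw deg"""
    s=r.state();A=R.from_quat(s["tcp_rot"]);a=np.radians(yaw)
    yy=np.array([np.cos(a),np.sin(a),0]);zz=np.array([0,0,-1.]);B=R.from_matrix(np.c_[np.cross(yy,zz),yy,zz])
    print("t",round(s["t"],2),"tcp",s["tool_pos"].round(4),"w",round(s["gripper_width"],4),"F",s["contact_force"].round(1),"ff",round(s["finger_force"],1))
    print("turn",((A.inv()*B).as_rotvec()/.1).round(2)," shift now-frame",(A.inv().apply(np.array([x,y,z])-s["tool_pos"])/.02).round(2)," final-frame",(B.inv().apply(np.array([x,y,z])-s["tool_pos"])/.02).round(2))
E
python3 - <<'E'
from h import *
for n in ("top","side"):
    c=cap(n);W=cloud(c);x,y,z=W[...,0],W[...,1],W[...,2];ok=c["depth"]>0
    for a,b in ((-.1,.1),(.1,.3),(.3,.5)):
        for d,e in((.72,.76),(.76,.8),(.8,.9)):
            m=ok&(x>d)&(x<e)&(y>a)&(y<b)
            if m.sum()>5: print(n,d,a,np.percentile(z[m],[2,50,99]).round(3))
E
python3 -m inch '[[[-1,0,0],[0,0,1]],[[-1,0,0],[0,0,1]],[[-1,0,0],[0,0,1]],[[-1,0,0],[0,0,1]],[[-1,0,0],[0,0,1]],[[-1,0,0],[0,0,1]],[[-1,0,0],[0,0,1]],[[-1,0,0],[0,0,1]],[[-1,0,0],[0,0,1]],[[-1,0,0],[0,0,1]]]' -1
python3 -c "
from h import *
go(.581,.245,.16)"
```

```text
top 0.72 -0.1 [-0.006 -0.001  0.005]
top 0.72 0.1 [-0.007 -0.001  0.006]
top 0.72 0.3 [-0.006 -0.001  0.006]
side 0.72 -0.1 [-0.003  0.001  0.003]
side 0.72 0.1 [-0.003  0.001  0.004]
side 0.72 0.3 [-0.003  0.001  0.004]
t: 2.03
tool_pos: [0.303, 0.4806, 0.2194]
tcp_rot: [0.588, 0.809, 0.0, 0.0]
contact_force: [0.1, -0.6, 0.8]
gripper_width: 0.0942
finger_force: 0.0
t 2.03 tcp [0.303  0.4806 0.2194] w 0.0942 F [ 0.1 -0.6  0.8] ff 0.0
turn [ 0.   -0.    4.36]  shift now-frame [-15.49   9.59   2.97]  final-frame [-10.    15.23   2.97]
```

```bash
python3 -m inch '[[[-1,0.5,0],[0,0,1]],[[-1,0.8,0],[0,0,1]],[[-1,1,0],[0,0,1]],[[-1,1,0],[0,0,1]],[[-1,1,0],[0,0,0.36]],[[-1,1,0],[0,0,0]],[[-1,1,0],[0,0,0]],[[-1,1,0],[0,0,0]],[[-0.5,1,0.5],[0,0,0]],[[0,0,0],[0,0,0]]]' 
python3 -c "
from h import *
go(.581,.245,.16)"
```

```text
t: 2.87
tool_pos: [0.473, 0.3082, 0.2086]
tcp_rot: [0.749, 0.663, -0.0, 0.001]
contact_force: [0.3, -0.2, -1.4]
gripper_width: 0.0937
finger_force: 0.0
t 2.87 tcp [0.473  0.3082 0.2086] w 0.0937 F [ 0.3 -0.2 -1.4] ff 0.0
turn [0.01 0.01 0.  ]  shift now-frame [-2.48  5.75  2.44]  final-frame [-2.48  5.75  2.43]
```

```bash
python3 -m inch '[[[-0.5,1,0],[0,0,0]],[[-0.5,1,0],[0,0,0]],[[-0.5,1,0],[0,0,0]],[[-0.5,1,0.5],[0,0,0]],[[-0.48,1,1],[0,0,0]],[[0,0.75,1],[0,0,0]],[[0,0,1],[0,0,0]],[[0,0,0],[0,0,0]]]' 0.2
python3 - <<'E'
from h import *
go(.581,.245,.078)
c=cap("side");cv2.imwrite("pics/s1.png",cv2.resize(c["image"][100:240,220:420],None,fx=4,fy=4,interpolation=2))
E
```

```text
t: 3.53
tool_pos: [0.5772, 0.2486, 0.1357]
tcp_rot: [0.747, 0.664, -0.003, -0.0]
contact_force: [-1.1, -0.2, -1.4]
gripper_width: 0.0441
finger_force: 0.0
t 3.53 tcp [0.5772 0.2486 0.1357] w 0.0441 F [-1.1 -0.2 -1.4] ff 0.0
turn [-0.04  0.03  0.05]  shift now-frame [-0.15  0.22  2.89]  final-frame [-0.15  0.21  2.89]
```

View pics/s1.png

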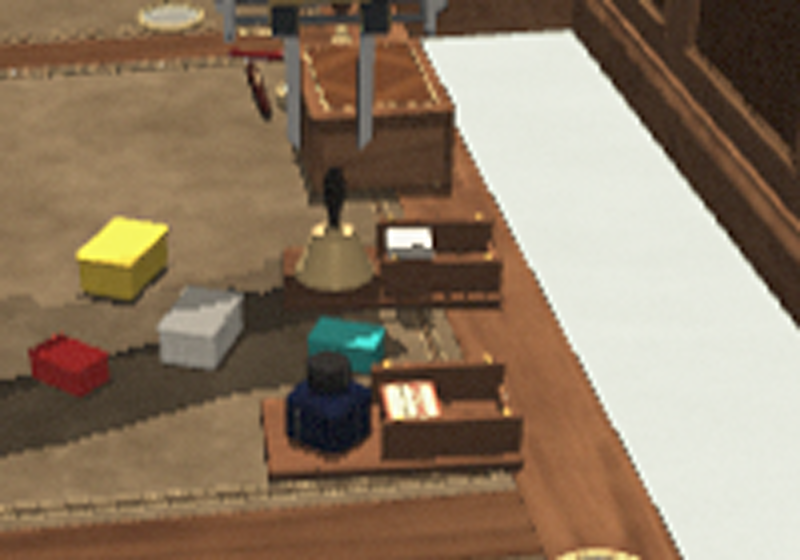

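The fingers straddle the handle: tips at about x = 293 and 365 in the crop, handle at 334. I'll go down and grip.

```bash
python3 -m inch '[[[-0.05,0.05,0],[0,0,0]],[[0,0,1],[0,0,0]],[[0,0,1],[0,0,0]],[[0,0,0.85],[0,0,0]],[[0,0,0],[0,0,0]],[[0,0,0],[0,0,0]]]' 
python3 -c "
from h import *
go(.581,.245,.078)"
python3 -m inch '[[[0,0,0],[0,0,0]],[[0,0,0],[0,0,0]],[[0,0,0],[0,0,0]],[[0,0,0],[0,0,0]],[[0,0,0],[0,0,0]],[[0,0,0],[0,0,0]]]' 1
```

```text
t: 4.08
tool_pos: [0.5795, 0.2487, 0.0836]
tcp_rot: [0.747, 0.665, 0.0, 0.0]
contact_force: [-0.2, 0.2, 0.5]
gripper_width: 0.0375
finger_force: 0.0
t 4.08 tcp [0.5795 0.2487 0.0836] w 0.0375 F [-0.2  0.2  0.5] ff 0.0
turn [ 0.   -0.    0.06]  shift now-frame [-0.17  0.09  0.28]  final-frame [-0.17  0.1   0.28]
t: 4.58
tool_pos: [0.5802, 0.2484, 0.0834]
tcp_rot: [0.747, 0.665, 0.001, 0.0]
contact_force: [0.9, -0.1, 7.3]
gripper_width: 0.0172
finger_force: 30.0
```

```bash
python3 -m inch '[[[0,0,-0.5],[0,0,0]],[[0,0,-0.7],[0,0,0]],[[0,0,-0.7],[0,0,0]],[[0,0,-0.6],[0,0,0]],[[0,0,0],[0,0,0]],[[0,0,0],[0,0,0]]]' 
python3 -c "
from h import *
go(.48,.405,.0734)"
```

```text
t: 5.08
tool_pos: [0.5798, 0.2485, 0.1335]
tcp_rot: [0.747, 0.665, 0.001, 0.0]
contact_force: [0.0, -0.2, -1.8]
gripper_width: 0.0174
finger_force: 30.0
t 5.08 tcp [0.5798 0.2485 0.1335] w 0.0174 F [ 0.  -0.2 -1.8] ff 30.0
turn [ 0.01 -0.01  0.05]  shift now-frame [ 7.19 -5.87  3.01]  final-frame [ 7.16 -5.9   3.  ]
```

```bash
python3 -m inch '[[[0.4,-0.3,0],[0,0,0]],[[0.8,-0.7,0],[0,0,0]],[[1,-0.8,0],[0,0,0]],[[1,-0.8,0],[0,0,0]],[[1,-0.8,0],[0,0,0]],[[1,-0.8,0],[0,0,0]],[[0.9,-0.8,0],[0,0,0]],[[0.7,-0.5,0],[0,0,0]],[[0.4,-0.4,0],[0,0,0]],[[0,0,0],[0,0,0]]]' 
python3 -m inch '[[[0,0,0],[0,0,0]],[[0,0,0.6],[0,0,0]],[[0,0,0.8],[0,0,0]],[[0,0,0.8],[0,0,0]],[[0,0,0.4],[0,0,0]],[[0,0,0.2],[0,0,0]],[[0,0,0.1],[0,0,0]],[[0,0,0],[0,0,0]],[[0,0,0],[0,0,0]]]' 
python3 -c "
from h import *
go(.48,.405,.0734)"
```

```text
t: 5.92
tool_pos: [0.4767, 0.4074, 0.1316]
tcp_rot: [0.746, 0.666, -0.001, -0.0]
contact_force: [-0.6, 1.0, -1.4]
gripper_width: 0.0168
finger_force: 30.0
t: 6.67
tool_pos: [0.4795, 0.405, 0.075]
tcp_rot: [0.747, 0.664, 0.0, 0.0]
contact_force: [0.2, 0.8, -2.3]
gripper_width: 0.0169
finger_force: 30.0
t 6.67 tcp [0.4795 0.405  0.075 ] w 0.0169 F [ 0.2  0.8 -2.3] ff 30.0
turn [ 0.01 -0.01  0.05]  shift now-frame [0.   0.02 0.08]  final-frame [0.   0.02 0.08]
```

```bash
python3 -m inch '[[[0,0,0.06],[0,0,0]],[[0,0,0.06],[0,0,0]],[[0,0,0],[0,0,0]],[[0,0,0],[0,0,0]]]' 
python3 -m inch '[[[0,0,0],[0,0,0]],[[0,0,0],[0,0,0]],[[0,0,0],[0,0,0]]]' 0.3
python3 -m inch '[[[0,0,-0.5],[0,0,0]],[[0,0,-0.8],[0,0,0]],[[0,0,-1],[0,0,0]],[[0,0,-1],[0,0,0]],[[0,0,0],[0,0,0]],[[0,0,0],[0,0,0]]]'
python3 -c "
from h import *
go(.6415,.239,.11)"
```

```text
t: 7.0
tool_pos: [0.4802, 0.4054, 0.0734]
tcp_rot: [0.747, 0.664, 0.001, 0.0]
contact_force: [1.0, -1.2, 8.4]
gripper_width: 0.0169
finger_force: 30.0
t: 7.25
tool_pos: [0.4791, 0.4051, 0.0723]
tcp_rot: [0.747, 0.665, 0.0, -0.0]
contact_force: [0.7, -0.0, 0.6]
gripper_width: 0.0315
finger_force: 0.0
t: 7.75
tool_pos: [0.4794, 0.4055, 0.1396]
tcp_rot: [0.747, 0.665, 0.001, -0.0]
contact_force: [-0.4, 0.9, -0.3]
gripper_width: 0.0331
finger_force: 0.0
t 7.75 tcp [0.4794 0.4055 0.1396] w 0.0331 F [-0.4  0.9 -0.3] ff 0.0
turn [ 0.01 -0.02  0.05]  shift now-frame [-7.32  9.02  1.48]  final-frame [-7.27  9.06  1.48]
```

```bash
python3 -m inch '[[[-0.5,0.6,0],[0,0,0.05]],[[-0.8,1,0],[0,0,0]],[[-0.8,1,0],[0,0,0]],[[-0.8,1,0],[0,0,0]],[[-0.8,1,0],[0,0,0]],[[-0.8,1,0],[0,0,0]],[[-0.8,1,0],[0,0,0]],[[-0.8,1,0],[0,0,0]],[[-0.8,1,0],[0,0,0]],[[-0.35,0.45,0],[0,0,0]]]' -0.28
python3 -m inch '[[[0,0,0],[0,0,0]],[[0,0,0.7],[0,0,0]],[[0,0,0.7],[0,0,0]]]'
python3 - <<'E'
from h import *
c=cap("side");W=cloud(c);x,y,z=W[...,0],W[...,1],W[...,2];ok=c["depth"]>0
cv2.imwrite("pics/s2.png",cv2.resize(c["image"][60:200,220:420],None,fx=4,fy=4,interpolation=2))
t=cap("top");Wt=cloud(t)
for n,cc,V in(("side",c,W),("top",t,Wt)):
    m=(cc["depth"]>0)&(V[...,0]>.6)&(V[...,0]<.7)&(abs(V[...,1]-.239)<.033)&(V[...,2]>.028)&(V[...,2]<.042)&(cc["image"].min(2)>90)
    p=V[m]; print(n,len(p),p.mean(0).round(4) if len(p) else 0,p.min(0).round(3),p.max(0).round(3))
go(.6415,.239,.028)
E
```

```text
t: 8.58
tool_pos: [0.6431, 0.2346, 0.1373]
tcp_rot: [0.75, 0.661, -0.001, 0.001]
contact_force: [-0.4, -1.4, 0.2]
gripper_width: 0.0605
finger_force: 0.0
t: 8.83
tool_pos: [0.6406, 0.2401, 0.1091]
tcp_rot: [0.749, 0.663, 0.0, -0.0]
contact_force: [-0.1, 0.6, -0.9]
gripper_width: 0.0602
finger_force: 0.0
side 76 [0.6434 0.2427 0.0356] [0.624 0.213 0.028] [0.666 0.271 0.039]
top 267 [0.6404 0.2326 0.0349] [0.621 0.212 0.028] [0.661 0.257 0.041]
t 8.93 tcp [0.6388 0.2399 0.1066] w 0.0597 F [-0.1 -0.  -0.4] ff 0.0
turn [-0.04  0.02  0.02]  shift now-frame [-0.02  0.16  3.93]  final-frame [-0.03  0.14  3.93]
```

View pics/s2.png

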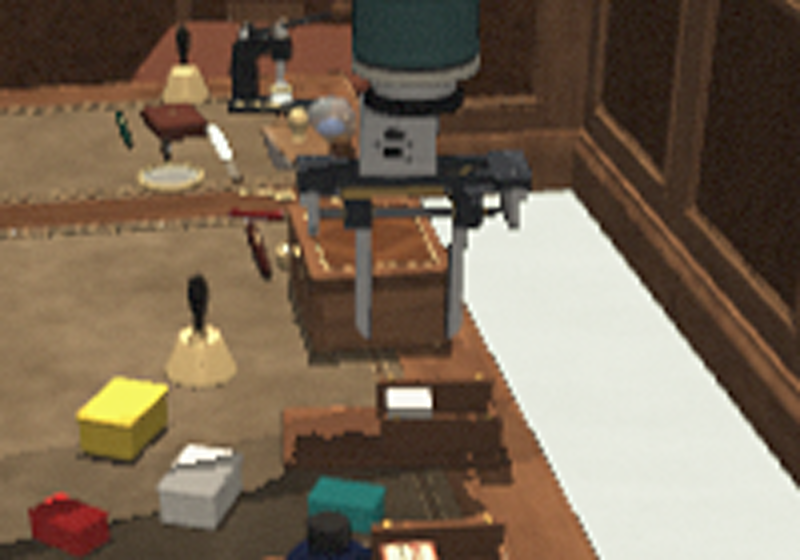

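The bell stands upright on the desk at crop (200,340), and the stamp box is untouched at (410,402) under the open fingers. I'll go down to it.

```bash
python3 -m inch '[[[0,0.1,0.8],[0,0,0]],[[0,0,0.8],[0,0,0]],[[0,0,0.7],[0,0,0]],[[0,0,0.6],[0,0,0]],[[0,0,0.5],[0,0,0]],[[0,0,0.2],[0,0,0]],[[0,0,0],[0,0,0]],[[0,0,0],[0,0,0]]]'
python3 -c "
from h import *
go(.6415,.239,.028)"
```

```text
t: 9.6
tool_pos: [0.6433, 0.2389, 0.0383]
tcp_rot: [0.749, 0.663, 0.0, 0.0]
contact_force: [-1.2, -0.1, 0.5]
gripper_width: 0.0599
finger_force: 0.0
t 9.6 tcp [0.6433 0.2389 0.0383] w 0.0599 F [-1.2 -0.1  0.5] ff 0.0
turn [0. 0. 0.]  shift now-frame [-0.   -0.09  0.52]  final-frame [-0.   -0.09  0.52]
```

```bash
python3 -m inch '[[[0,-0.08,0.3],[0,0,0]],[[0,0,0.2],[0,0,0]],[[0,0,0],[0,0,0]]]'
python3 -m inch '[[[0,0,0],[0,0,0]],[[0,0,0],[0,0,0]],[[0,0,0],[0,0,0]],[[0,0,0],[0,0,0]],[[0,0,0],[0,0,0]]]' 1
python3 -m inch '[[[0,0,-0.4],[0,0,0]],[[0,0,-0.7],[0,0,0]],[[0,0,-1],[0,0,0]],[[0,0,-1],[0,0,0]],[[0,0,-1],[0,0,0]],[[0,0,-0.9],[0,0,0]],[[0,0,0],[0,0,0]]]'
python3 - <<'E'
from h import *
# notebook centre and yaw: mean of both views; cover angle 11 deg
go(.498,-.332,.11,11)
E
```

```text
t: 9.85
tool_pos: [0.6411, 0.2391, 0.0274]
tcp_rot: [0.749, 0.663, -0.0, -0.0]
contact_force: [-0.2, -0.8, 0.0]
gripper_width: 0.0599
finger_force: 0.0
t: 10.27
tool_pos: [0.6417, 0.239, 0.0283]
tcp_rot: [0.749, 0.663, 0.0, 0.0]
contact_force: [0.6, -0.0, 1.4]
gripper_width: 0.0357
finger_force: 30.0
t: 10.85
tool_pos: [0.6434, 0.2395, 0.1334]
tcp_rot: [0.749, 0.663, 0.003, 0.001]
contact_force: [0.4, -0.2, 0.4]
gripper_width: 0.0357
finger_force: 30.0
t 10.85 tcp [0.6434 0.2395 0.1334] w 0.0357 F [ 0.4 -0.2  0.4] ff 30.0
turn [ 0.06 -0.02 -3.14]  shift now-frame [-29.25  -3.74   1.06]  final-frame [-26.66 -12.59   1.17]
```

```bash
python3 -m inch '[[[-0.4,-0.05,0],[0,0,0]],[[-0.7,-0.1,0],[0,0,0]],[[-1,-0.13,0],[0,0,0]],[[-1,-0.13,0],[0,0,0]],[[-1,-0.13,0],[0,0,0]],[[-1,-0.13,0],[0,0,0]],[[-1,-0.13,0],[0,0,0]],[[-1,-0.13,0],[0,0,0]],[[-1,-0.13,0],[0,0,0]],[[-1,-0.13,0],[0,0,0]]]'
python3 -m inch '[[[-1,-0.13,0],[0,0,0]],[[-1,-0.13,0],[0,0,0]],[[-1,-0.13,0],[0,0,0]],[[-1,-0.13,0],[0,0,0]],[[-1,-0.13,0],[0,0,0]],[[-1,-0.13,0],[0,0,0]],[[-1,-0.13,0],[0,0,0]],[[-1,-0.13,0],[0,0,0]],[[-1,-0.13,0],[0,0,0]],[[-1,-0.13,0],[0,0,0]]]'
python3 -m inch '[[[-1,-0.13,0],[0,0,0]],[[-1,-0.13,0],[0,0,0]],[[-1,-0.13,0],[0,0,0]],[[-1,-0.13,0],[0,0,0]],[[-1,-0.13,0],[0,0,0]],[[-1,-0.13,0],[0,0,0]],[[-0.8,-0.13,0],[0,0,0]],[[-0.5,0,0],[0,0,0]],[[0,0,0],[0,0,-0.5]],[[0,0,0],[0,0,-0.8]]]'
python3 -m inch '[[[0,0,0],[0,0,-0.8]],[[0,0,0],[0,0,-0.7]],[[0,0,0],[0,0,-0.3]],[[0,0,0],[0,0,0]],[[0,0,0],[0,0,0]]]'
python3 - <<'E'
from h import *
go(.498,-.332,.044,11)
E
```

```text
t: 11.68
tool_pos: [0.5942, 0.0589, 0.1273]
tcp_rot: [0.749, 0.662, -0.001, -0.0]
contact_force: [0.9, 0.1, -1.1]
gripper_width: 0.0359
finger_force: 30.0
t: 12.52
tool_pos: [0.5436, -0.1359, 0.1274]
tcp_rot: [0.749, 0.662, -0.001, -0.001]
contact_force: [0.1, 1.4, -0.7]
gripper_width: 0.0357
finger_force: 30.0
t: 13.35
tool_pos: [0.5085, -0.2775, 0.1275]
tcp_rot: [0.704, 0.71, -0.0, -0.001]
contact_force: [-0.7, 0.0, -1.3]
gripper_width: 0.0355
finger_force: 30.0
t: 13.77
tool_pos: [0.5091, -0.2768, 0.1277]
tcp_rot: [0.638, 0.77, -0.0, -0.0]
contact_force: [0.2, -0.6, -0.9]
gripper_width: 0.0358
finger_force: 30.0
t 13.77 tcp [ 0.5091 -0.2768  0.1277] w 0.0358 F [ 0.2 -0.6 -0.9] ff 30.0
turn [-0.01 -0.   -0.06]  shift now-frame [-2.61 -1.06  4.19]  final-frame [-2.6  -1.07  4.19]
```

```bash
python3 -m inch '[[[-0.7,-0.3,0],[0,0,0]],[[-0.8,-0.3,0.5],[0,0,0]],[[-0.7,-0.3,0.8],[0,0,0]],[[-0.4,-0.15,0.8],[0,0,0]],[[0,0,0.7],[0,0,0]],[[0,0,0.4],[0,0,0]],[[0,0,0.2],[0,0,0]],[[0,0,0],[0,0,0]],[[0,0,0],[0,0,0]]]'
python3 - <<'E'
from h import *
go(.498,-.332,.042,11)
c=cap("side");cv2.imwrite("pics/s3.png",cv2.resize(c["image"][210:350,220:400],None,fx=4,fy=4,interpolation=2))
E
```

```text
t: 14.52
tool_pos: [0.4992, -0.3316, 0.0606]
tcp_rot: [0.638, 0.77, 0.0, 0.0]
contact_force: [0.2, 0.4, -1.2]
gripper_width: 0.0361
finger_force: 30.0
t 14.52 tcp [ 0.4992 -0.3316  0.0606] w 0.0361 F [ 0.2  0.4 -1.2] ff 30.0
turn [ 0.    0.   -0.04]  shift now-frame [-0.01 -0.06  0.93]  final-frame [-0.01 -0.06  0.93]
```

View pics/s3.png

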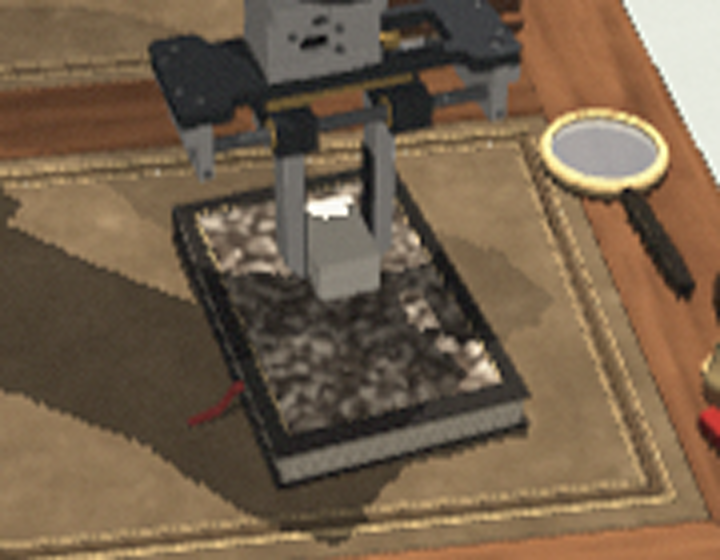

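The box hangs level between the fingers above the middle of the cover, at about (345,265) in the crop. I'll lower it until it touches.

```bash
python3 -m inch '[[[0,-0.06,0.4],[0,0,0]],[[0,0,0.25],[0,0,0]],[[0,0,0.1],[0,0,0]],[[0,0,0.08],[0,0,0]],[[0,0,0],[0,0,0]],[[0,0,0],[0,0,0]]]'
python3 -m inch '[[[0,0,0.05],[0,0,0]],[[0,0,0],[0,0,0]]]'
```

```text
t: 15.07
tool_pos: [0.4977, -0.332, 0.0435]
tcp_rot: [0.638, 0.77, -0.0, -0.0]
contact_force: [-0.1, 0.0, -0.7]
gripper_width: 0.0358
finger_force: 30.0
t: 15.23
tool_pos: [0.4978, -0.332, 0.0425]
tcp_rot: [0.638, 0.77, 0.0, 0.0]
contact_force: [0.1, 0.1, -1.8]
gripper_width: 0.0355
finger_force: 30.0
```

```bash
python3 -m inch '[[[0,0,0.05],[0,0,0]],[[0,0,0],[0,0,0]],[[0,0,0],[0,0,0]]]'
python3 -m inch '[[[0,0,0.03],[0,0,0]],[[0,0,0],[0,0,0]],[[0,0,0],[0,0,0]]]'
```

```text
t: 15.48
tool_pos: [0.4978, -0.3321, 0.0422]
tcp_rot: [0.638, 0.77, 0.0, 0.0]
contact_force: [-3.4, 2.9, 12.2]
gripper_width: 0.0355
finger_force: 30.0
t: 15.73
tool_pos: [0.4978, -0.3321, 0.0422]
tcp_rot: [0.638, 0.77, 0.0, 0.0]
contact_force: [-7.8, 5.4, 22.8]
gripper_width: 0.0357
finger_force: 30.0
```

```bash
python3 -m inch '[[[0,0,-0.05],[0,0,0]],[[0,0,0],[0,0,0]]]'
python3 -m inch '[[[0,0,0],[0,0,0]],[[0,0,0],[0,0,0]],[[0,0,0],[0,0,0]],[[0,0,0],[0,0,0]]]' -0.28
python3 -m inch '[[[0,0,-0.4],[0,0,0]],[[0,0,-0.7],[0,0,0]],[[0,0,-1],[0,0,0]],[[0,0,-1],[0,0,0]],[[0,0,-1],[0,0,0]],[[0,0,-1],[0,0,0]],[[0,0,0],[0,0,0.8]],[[0,0,0],[0,0,1]],[[0,0,0],[0,0,0.9]],[[0,0,0],[0,0,0.35]]]'
python3 - <<'E'
from h import *
go(.4797,.4054,.14,-6.5)
for n in("side","top"):
    c=cap(n);V=cloud(c)
    m=(c["depth"]>0)&(abs(V[...,0]-.498)<.05)&(abs(V[...,1]+.332)<.05)&(V[...,2]>.04)&(V[...,2]<.06);p=V[m]
    if len(p): print(n,len(p),p.mean(0).round(3),p.min(0).round(3),p.max(0).round(3))
    if n=="side":cv2.imwrite("pics/s4.png",cv2.resize(c["image"][100:350,190:400],None,fx=2.4,fy=2.4,interpolation=2))
E
```

```text
t: 15.9
tool_pos: [0.4978, -0.3321, 0.0423]
tcp_rot: [0.638, 0.77, 0.0, 0.0]
contact_force: [0.9, -0.2, -1.4]
gripper_width: 0.0352
finger_force: 30.0
t: 16.23
tool_pos: [0.4977, -0.332, 0.0418]
tcp_rot: [0.638, 0.77, -0.0, -0.0]
contact_force: [-0.9, 0.9, 0.8]
gripper_width: 0.0584
finger_force: 0.0
t: 17.07
tool_pos: [0.4979, -0.3321, 0.1455]
tcp_rot: [0.749, 0.662, 0.0, 0.001]
contact_force: [-0.0, -0.5, -0.0]
gripper_width: 0.0603
finger_force: 0.0
t 17.07 tcp [ 0.4979 -0.3321  0.1455] w 0.0603 F [-0.  -0.5 -0. ] ff 0.0
turn [ 0.01  0.   -0.09]  shift now-frame [36.49 -5.42  0.25]  final-frame [36.53 -5.08  0.27]
side 327 [ 0.498 -0.337  0.049] [ 0.477 -0.363  0.04 ] [ 0.519 -0.304  0.053]
```

View pics/s4.png

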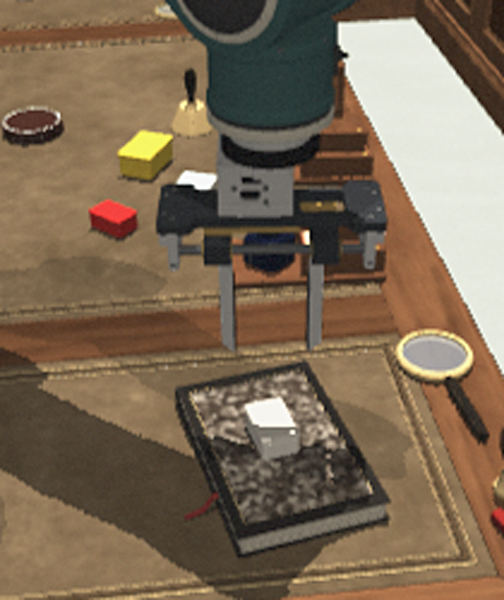

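The box lies flat on the middle of the cover at crop (272,427), and the bell is still upright at (190,105). I'll go back for the bell.

```bash
python3 -m inch '[[[0.4,-0.05,0],[0,0,-0.09]],[[0.8,-0.15,0],[0,0,0]],[[1,-0.15,0],[0,0,0]],[[1,-0.15,0],[0,0,0]],[[1,-0.15,0],[0,0,0]],[[1,-0.15,0],[0,0,0]],[[1,-0.15,0],[0,0,0]],[[1,-0.15,0],[0,0,0]],[[1,-0.15,0],[0,0,0]],[[1,-0.15,0],[0,0,0]]]' 0.2
python3 -m inch '[[[1,-0.15,0],[0,0,0]],[[1,-0.15,0],[0,0,0]],[[1,-0.15,0],[0,0,0]],[[1,-0.15,0],[0,0,0]],[[1,-0.15,0],[0,0,0]],[[1,-0.15,0],[0,0,0]],[[1,-0.15,0],[0,0,0]],[[1,-0.15,0],[0,0,0]],[[1,-0.15,0],[0,0,0]],[[1,-0.15,0],[0,0,0]]]'
python3 -m inch '[[[1,-0.15,0],[0,0,0]],[[1,-0.15,0],[0,0,0]],[[1,-0.15,0],[0,0,0]],[[1,-0.15,0],[0,0,0]],[[1,-0.15,0],[0,0,0]],[[1,-0.15,0],[0,0,0]],[[1,-0.15,0],[0,0,0]],[[1,-0.15,0],[0,0,0]],[[1,-0.15,0],[0,0,0]],[[1,-0.15,0],[0,0,0]]]'
python3 -m inch '[[[1,-0.15,0],[0,0,0]],[[1,-0.1,0],[0,0,0]],[[0.8,0,0],[0,0,0]],[[0.5,0,0],[0,0,0]],[[0,0,0],[0,0,0]],[[0,0,0],[0,0,0]]]'
python3 -c "
from h import *
go(.4797,.4054,.0734,-6.5)"
```

```text
t: 18.0
tool_pos: [0.4895, -0.1446, 0.1444]
tcp_rot: [0.743, 0.669, 0.0, 0.0]
contact_force: [-0.1, 0.7, -0.1]
gripper_width: 0.0379
finger_force: 0.0
t: 18.83
tool_pos: [0.4811, 0.0574, 0.1444]
tcp_rot: [0.743, 0.669, 0.0, 0.0]
contact_force: [-1.2, -0.7, 0.1]
gripper_width: 0.0378
finger_force: 0.0
t: 19.67
tool_pos: [0.4727, 0.2594, 0.1444]
tcp_rot: [0.743, 0.669, 0.0, 0.0]
contact_force: [0.7, -0.2, 0.2]
gripper_width: 0.0372
finger_force: 0.0
t: 20.17
tool_pos: [0.4752, 0.3238, 0.1439]
tcp_rot: [0.744, 0.668, -0.0, 0.0]
contact_force: [-0.3, -1.1, 0.4]
gripper_width: 0.0375
finger_force: 0.0
t 20.17 tcp [0.4752 0.3238 0.1439] w 0.0375 F [-0.3 -1.1  0.4] ff 0.0
turn [0.   0.   0.06]  shift now-frame [ 4.08 -0.21  3.53]  final-frame [ 4.08 -0.24  3.53]
```

```bash
python3 -m inch '[[[0.7,-0.05,0],[0,0,0.06]],[[1,-0.05,0],[0,0,0]],[[1,-0.05,0],[0,0,0]],[[0.9,-0.05,0],[0,0,0]],[[0.48,0,0],[0,0,0]],[[0,0,0],[0,0,0]],[[0,0,0],[0,0,0]]]'
python3 - <<'E'
from h import *
go(.4797,.4054,.0734,-6.5)
c=cap("side");V=cloud(c)
m=(c["depth"]>0)&(abs(V[...,0]-.48)<.03)&(abs(V[...,1]-.4)<.03)&(V[...,2]>.05)&(V[...,2]<.098);p=V[m];print(p.mean(0).round(4),p.min(0).round(3),p.max(0).round(3))
E
```

```text
t: 20.75
tool_pos: [0.4808, 0.4049, 0.1437]
tcp_rot: [0.746, 0.666, -0.0, 0.0]
contact_force: [-0.3, 0.5, -1.1]
gripper_width: 0.0381
finger_force: 0.0
t 20.75 tcp [0.4808 0.4049 0.1437] w 0.0381 F [-0.3  0.5 -1.1] ff 0.0
turn [ 0.    0.01 -0.01]  shift now-frame [ 0.02 -0.06  3.52]  final-frame [ 0.02 -0.06  3.52]
[0.4804 0.394  0.0755] [0.473 0.386 0.051] [0.488 0.402 0.094]
```

```bash
python3 -m inch '[[[0,-0.03,0.6],[0,0,0]],[[0,0,0.9],[0,0,0]],[[0,0,0.9],[0,0,0]],[[0,0,0.7],[0,0,0]],[[0,0,0.4],[0,0,0]],[[0,0,0],[0,0,0]],[[0,0,0],[0,0,0]]]'
python3 -m inch '[[[0,0,0],[0,0,0]],[[0,0,0],[0,0,0]],[[0,0,0],[0,0,0]],[[0,0,0],[0,0,0]],[[0,0,0],[0,0,0]],[[0,0,0],[0,0,0]]]' 1
python3 -m inch '[[[0,0,-0.5],[0,0,0]],[[0,0,-0.7],[0,0,0]],[[0,0,-0.7],[0,0,0]],[[0,0,-0.7],[0,0,0]],[[0,0,-0.4],[0,0,0]],[[0,0,0],[0,0,0]],[[0,0,0],[0,0,0]]]' 
python3 -c "
from h import *
go(.5802,.2484,.0834,-6.5)"
```

```text
t: 21.38
tool_pos: [0.4802, 0.4055, 0.0738]
tcp_rot: [0.746, 0.666, -0.0, 0.0]
contact_force: [-0.1, -0.3, -0.6]
gripper_width: 0.0376
finger_force: 0.0
t: 21.88
tool_pos: [0.4803, 0.4061, 0.0745]
tcp_rot: [0.746, 0.666, 0.0, 0.0]
contact_force: [-0.0, -0.4, 5.7]
gripper_width: 0.017
finger_force: 30.0
t: 22.47
tool_pos: [0.4799, 0.4059, 0.1339]
tcp_rot: [0.746, 0.666, 0.0, -0.0]
contact_force: [-0.9, -0.1, -3.0]
gripper_width: 0.0171
finger_force: 30.0
t 22.47 tcp [0.4799 0.4059 0.1339] w 0.0171 F [-0.9 -0.1 -3. ] ff 30.0
turn [ 0. -0. -0.]  shift now-frame [-7.25  5.88  2.53]  final-frame [-7.26  5.87  2.53]
```

```bash
python3 -m inch '[[[-0.4,0.3,0],[0,0,0]],[[-0.8,0.7,0],[0,0,0]],[[-1,0.8,0],[0,0,0]],[[-1,0.8,0],[0,0,0]],[[-1,0.8,0],[0,0,0]],[[-1,0.8,0],[0,0,0]],[[-0.9,0.8,0],[0,0,0]],[[-0.7,0.5,0],[0,0,0]],[[-0.45,0.38,0],[0,0,0]],[[0,0,0],[0,0,0]]]' 
python3 -m inch '[[[0,0,0],[0,0,0]],[[0,0,0],[0,0,0]],[[0,0,0.5],[0,0,0]],[[0,0,0.7],[0,0,0]],[[0,0,0.6],[0,0,0]],[[0,0,0.3],[0,0,0]],[[0,0,0],[0,0,0]],[[0,0,0],[0,0,0]]]' 
python3 -c "
from h import *
go(.5802,.2489,.0842,-6.5)"
```

```text
t: 23.3
tool_pos: [0.5815, 0.2451, 0.1332]
tcp_rot: [0.747, 0.664, -0.001, 0.001]
contact_force: [-0.1, -0.2, -1.8]
gripper_width: 0.0173
finger_force: 30.0
t: 23.97
tool_pos: [0.5802, 0.2486, 0.0916]
tcp_rot: [0.746, 0.666, -0.0, -0.0]
contact_force: [0.6, -0.1, -2.7]
gripper_width: 0.0169
finger_force: 30.0
t 23.97 tcp [0.5802 0.2486 0.0916] w 0.0169 F [ 0.6 -0.1 -2.7] ff 30.0
turn [-0.  0. -0.]  shift now-frame [0.02 0.   0.37]  final-frame [0.02 0.   0.37]
```

```bash
python3 -m inch '[[[0,0,0.2],[0,0,0]],[[0,0,0.1],[0,0,0]],[[0,0,0.06],[0,0,0]],[[0,0,0],[0,0,0]],[[0,0,0],[0,0,0]]]'
python3 -m inch '[[[0,0,0.03],[0,0,0]],[[0,0,0],[0,0,0]],[[0,0,0],[0,0,0]]]'
```

```text
t: 24.38
tool_pos: [0.5804, 0.2484, 0.0848]
tcp_rot: [0.746, 0.666, 0.0, 0.0]
contact_force: [-0.4, 0.7, -2.0]
gripper_width: 0.0173
finger_force: 30.0
t: 24.63
tool_pos: [0.5807, 0.2484, 0.0845]
tcp_rot: [0.746, 0.666, 0.0, 0.0]
contact_force: [0.4, -0.6, 3.6]
gripper_width: 0.0174
finger_force: 30.0
```

Contact at the expected height. I'll release, rise clear and check.

```bash
python3 -m inch '[[[0,0,0],[0,0,0]],[[0,0,0],[0,0,0]],[[0,0,0],[0,0,0]]]' 0.2
python3 -m inch '[[[0,0,-0.4],[0,0,0]],[[0,0,-0.7],[0,0,0]],[[0,0,-1],[0,0,0]],[[0,0,-1],[0,0,0]],[[0,0,-1],[0,0,0]],[[0,0,-1],[0,0,0]],[[0,-1,0],[0,0,0]],[[0,-1,0],[0,0,0]],[[0,-1,0],[0,0,0]],[[0,-1,0],[0,0,0]]]'
python3 -m inch '[[[0.5,-1,0],[0,0,0]],[[1,-1,0],[0,0,0]],[[1,-1,0],[0,0,0]],[[1,-1,0],[0,0,0]],[[1,0,0],[0,0,0]],[[1,0,0],[0,0,0]],[[1,0,0],[0,0,0]],[[0.5,0,0],[0,0,0]],[[0,0,0],[0,0,0]],[[0,0,0],[0,0,0]]]'
python3 - <<'E'
from h import *
for n in ("top","side"):
    c=cap(n);W=cloud(c);x,y,z=W[...,0],W[...,1],W[...,2];ok=c["depth"]>0
    q=W[ok&(abs(x-.58)<.05)&(abs(y-.24)<.03)&(z>.085)&(z<.12)];print(n,"bell",q.mean(0).round(4),len(q))
    for t in ("bell","ink_bottle"):
        for s in r.silhouettes(n,t)[:1]: print(t,np.round(s["rect"]),np.median(W[s["pixels"]&ok],0).round(3))
    m=ok&(abs(x-.498)<.05)&(abs(y+.332)<.05)&(z>.042)&(z<.06);p=W[m];print("box",p.mean(0).round(3),cv2.minAreaRect((p[:,:2]*1000).astype(np.float32)))
    cv2.imwrite(f"pics/{n}9.png",c["image"])
E
```

```text
t: 24.88
tool_pos: [0.5802, 0.2484, 0.084]
tcp_rot: [0.746, 0.666, -0.0, -0.0]
contact_force: [-0.2, 1.0, 0.3]
gripper_width: 0.0335
finger_force: 0.0
t: 25.72
tool_pos: [0.5002, 0.2575, 0.1875]
tcp_rot: [0.746, 0.666, 0.001, 0.0]
contact_force: [-0.8, -0.5, 0.5]
gripper_width: 0.0378
finger_force: 0.0
t: 26.55
tool_pos: [0.4375, 0.4052, 0.1864]
tcp_rot: [0.746, 0.666, -0.0, 0.0]
contact_force: [0.4, -0.8, -0.5]
gripper_width: 0.0378
finger_force: 0.0
top bell [0.5772 0.2425 0.0985] 60
bell [171. 179.  32.  27.] [0.572 0.238 0.037]
ink_bottle [276. 199.  29.  29.] [ 0.534 -0.004  0.048]
box [ 0.497 -0.33   0.049] ((496.7285461425781, -330.66851806640625), (35.85125732421875, 55.051902770996094), 11.198379516601562)
side bell [0.5805 0.2363 0.095 ] 35
bell [304. 157.  19.  34.] [0.579 0.229 0.034]
ink_bottle [301. 202.  24.  23.] [ 0.539 -0.02   0.044]
box [ 0.498 -0.336  0.049] ((497.2850646972656, -332.630859375), (37.644752502441406, 55.78964614868164), 12.600693702697754)
```

View pics/side9.png

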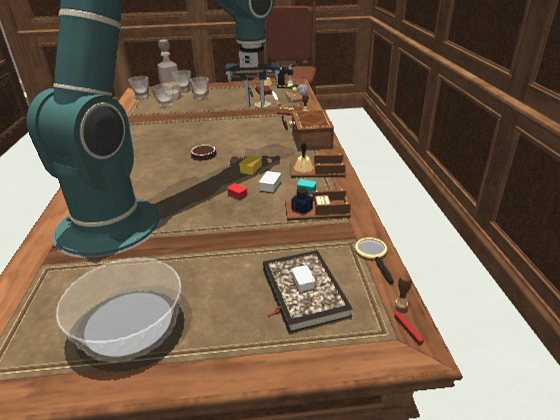

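The bell is back on its stand at (304,157) px, within 1–2 mm of its starting measurement. The box lies flat on the notebook at (303,279) px, the ink bottle hasn't moved, and the arm is clear.

```bash
python3 -c "
from workcell import r
print(r.close_job())"
```

```text
the job is handed in; nothing more can be done
None
```

The job is handed in: the stamp box lies flat near the middle of the notebook cover, the bell is upright on its stand within about 2 mm of where it started, and the ink bottle hasn't moved; it took about 27 s of the 72 s allowed.

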